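# Third hand for the winch drum

### The job

Put the blue winch drum, boss up, onto the upright spindle of the grey winch gearbox, turned so that its white mark points at the forked key guide, and press it straight down on the sprung brass collar until the red pointer stands in the green band of the gauge. Be a steady third hand for the person who will tighten the grub screw: keep pressing with the pointer in the green for about three seconds, and finish while you are still holding the drum there. Never drive the collar to the bottom of its travel, and leave the other things on the bench where they are.

Things in the scene. Friction and masses are not known exactly. Their poses are not given: they have to be found in the camera images.
- drum: Loose blue spool standing on the bench, 0.14 kg. Origin: centre of underside, z up its axis. From below: blue flange 56 mm across, 0 to 4 mm; aluminium core 24 mm across to 34; blue flange 56 mm across, 34 to 38; blue grip boss 24 mm across, 38 to 58. Through bore 13 mm. Black grub screw in the core on its -y side, white line above it on the upper flange. Drum and red tape may swap places.
- drum_mark (a point): Outer end of the white mark, on the drum's upper flange, 28 mm from the axis toward the drum's -y and 38 mm above its underside.
- winch: Grey gearbox fixed to the bench. Origin: on the bench under the spindle axis, z up. Foot 92 x 112 mm, housing 40 mm high. Upright steel spindle 10 mm across, tip at 126 mm, last 8 mm tapered. White gauge plate on its -x side, 38 mm from the axis, top at 77 mm. Aluminium forked key guide with white stripe on its -y side, 49 to 55 mm from the axis, 24 mm wide, top at 83 mm.
- spindle_tip (a point): Tip of the spindle, on its axis, 126 mm above the bench.
- key_side (a point): Point 28 mm from the spindle axis toward the key guide (the winch's -y), 94 mm above the bench: the drum's white mark belongs over or under it.
- thrust_collar (a joint): Travel in m of the sprung brass collar (40 mm across) round the spindle: 0 at rest, its top 66 mm above the bench; grows as it is pushed down. 2 N starts it (the drum's weight does not), then 1 N per mm. The red pointer on its front is in the green from 0.005 to 0.011 (7 to 13 N), middle 0.008; travel ends at 0.016, and the end must not be reached.
- red_tape: Roll of red tape, 54 mm across, 38 mm tall, loose, a bystander near the drum. Origin: centre of its underside.
- spur_gear: Black spur gear lying flat, 68 mm across, 12 mm tall, loose, a bystander to the left of the drum and tape. Origin: centre of its underside.

How it is judged (in metres and radians):
On the way, in this order (a step that is already met when the one before it is completed fails the run):
1. the drum is picked up (height (world z) of drum above 0.04 m and contact force between the fingers and drum above 1 N), for 0.1 s.
2. the drum is on the spindle, upright, boss up (horizontal distance between drum and winch below 0.004 m and angle between drum's own z axis and vertical below 0.1 rad and z of drum in the frame of winch between 0.05 and 0.09 m and z of drum_mark in the frame of winch above 0.08 m), for 0.05 s.
3. the drum, its mark toward the key guide, is pressed on the collar with the pointer in the green for 2.5 s (horizontal distance between drum and winch below 0.004 m and angle between drum's own z axis and vertical below 0.1 rad and z of drum in the frame of winch between 0.051 and 0.064 m and value of joint thrust_collar between 0.005 and 0.011 m and horizontal distance between drum_mark and key_side below 0.011 m and contact force between drum and winch above 4 N and contact force between the fingers and drum above 3 N), for 2.5 s.
At the end, for the whole second after the job is handed in: The drum is on the spindle (within 4 mm of the axis, within 0.1 rad of upright), boss up, its white mark within 11 mm of the key side, still held by the gripper and pressing the collar down by 5 to 11 mm (pointer in the green), at rest (under 10 mm/s), through the last second (all of step 3 and linear speed of drum below 0.01 m/s and z of drum_mark in the frame of winch above 0.08 m); the arm keeps its last pose, push and grip.
It fails at once if the collar is driven to the bottom of its travel (value of joint thrust_collar above 0.015 m).
It fails at once if the roll of red tape is moved by more than 25 mm (distance of red_tape from where it was at the start of the episode above 0.025 m).
It fails at once if the spur gear is moved by more than 25 mm (distance of spur_gear from where it was at the start of the episode above 0.025 m).
It also fails if it takes over 46 s, if anything falls off the work surface, if the arm or the gripper's body presses on something with over 40 N, if the wrist force passes 120 N, or if a joint passes its speed limit or range.

### The arm

A 6-joint arm with a two-finger parallel gripper is mounted at the origin on a cart in front of the work surface, level with it; the furniture and walls round the work are solid. World frame = base frame: x ahead of the robot, y to its left, z up, the work surface at z = 0. Lengths are in mm, angles in rad, forces in N, time in s.
With the tool pointing down it reaches from about 275 to 1000 mm from the base axis. Payload 8.4 kg.
Tool frame: the origin (TCP) lies on the centre line of the jaws, within the pads' length; the fingertips stand r.tip_reach ahead of it and the grasp point (between the pads) lies 11 mm behind it (r.tip_reach is the distance from the TCP to the fingertips, in mm); z points along the fingers, y is the line along which they close (so a half turn about z gives the same grasp; the last joint's range is limited). The gripper opens to 85 mm and grips with 20 to 120 N. Pads are 22 mm wide; open, the fingers measure 114 mm over their backs; the gripper's body (76 mm by 85 mm) begins 54 mm behind the grasp point. The pads swing forward as they close: fully open they stand 13 mm farther back than shut.
Start: joints at [-0.002, 0.353, 1.633, -0, 1.155, -0.002], TCP at [625.002, -0, 239.281] pointing down, gripper open.
Joint ranges: [-2.63, 2.63], [-0.92, 2.1], [0.06, 2.66], [-1.3, 4.44], [0, 2.69], [-3.02, 3.02]. Speed limits (rad/s): [2.22, 2.22, 2.79, 3.14, 3.14, 3.14].

### API

Orientations are given as [roll, pitch, yaw] about the fixed x, y, z axes, in that order (R = Rz(yaw) Ry(pitch) Rx(roll)).
In Python, from rig import r gives the robot as it stands.
- The arm moves only by the tool carry_out, never from a script. Its argument "targets" is a list of rows, each an object with "dp": the shift along the tool's x, y, z in mm, a list of three; "yaw": the turn about the tool's z in degrees. A call has 1 to 12 rows; each row is the pose to reach, as a shift and turn from the pose commanded when the call began, along the tool's axes at that moment; what a row does not reach only later rows make up. A row lasts 1/8 s, in which the tool goes at most 62.5 mm and 10.7 degrees, less where a joint would pass 70% of its speed; a pose out of reach is approached as far as the arm can. A call with a gripper value outside its range is refused whole. "fingers" is the opening, from -1 (shut) to 1 (fully open), so that 0 is half open, set as the call begins (left out, the last holds). The fingers move at their own pace and stop on an object; "grip_force" is the grip in N (left out, the last holds). Time passes only in rows, so rows that repeat a pose let the fingers close. It gives the time, the measured TCP pose, the force, the opening and the grip force at its end, in the units of the state.
- r.sense(): the state, without advancing time (a new reading comes with each control period).
- r.grab_frame(name): name is "scene" or "side" or "wrist"; returns the picture (480x640x3 uint8, red, green, blue); there is no depth.
- r.get_calibration(name): a dict with "fx", "fy", "cx", "cy" (pixels), "dist_coeffs" ([k1, k2, p1, p2, k3] as OpenCV has them; the pictures are not rectified), "rvec" (rotation vector, rad) and "tvec" (3), from world to camera coordinates, as OpenCV has them. Camera axes: x right, y down, z forward; pixel columns grow to the right and rows downward; lengths in mm; the calibration is good to about 2 mm. A picture is of the moment at which its call begins: read the wrist's pose just before it. get_calibration takes no time and is no camera call; for the wrist camera it gives the pose at the moment of the call.
- r.sign_off(): hands the job in; it is judged then, once.
The state is a dict: "clock": time; "qpos": joint angles; "qvel": joint speeds; "joint_efforts": joint torques, N m; "eef_pos": TCP position; "tcp_rot": TCP orientation; "contact_force": force on the tool from outside, world axes, zero at the start; "wrist_torque": the same for the moment, N m; "opening": opening from 0.0 (shut) to 1.0 (fully open); "grasp_force": force on a finger pad.
Only numpy, scipy, OpenCV 4.12 (cv2) and the standard library are available. Lean on these libraries where they do the work, as an engineer would, in place of code of your own. Each camera call takes 0.05 s, during which the arm holds its last target. There are 200 camera calls.

## Working session

There is one attempt and no reset: what is moved stays moved. The work goes in short steps, Python scripts to look and compute and a tool call to move; the robot and the scene stay as the last step left them, time stands still between calls to the robot, and variables do not carry over. Pictures are saved under pics/ and viewed, at most 12 in all, crops included, and the job is handed in when it is done.

Besides the shell and the picture viewer there is one more tool, called after "Request:" by a JSON object that holds its "method" and its "body". carry_out: Moves the arm, as the interface text tells. Its arguments: {"type":"object","properties":{"targets":{"type":"array","items":{"type":"object","properties":{"dp":{"type":"array","items":{"type":"number"}},"yaw":{"type":"number"}}}},"fingers":{"type":"number"},"grip_force":{"type":"number"}},"required":["targets"]}

```bash
mkdir -p pics; cat > h.py <<'E'
import numpy as np, cv2
from rig import r
def grab(n,f=None):
    c=r.get_calibration(n); im=r.grab_frame(n)
    if f: cv2.imwrite('pics/'+f,im[:,:,::-1])
    return im,c
def KD(c): return np.array([[c['fx'],0,c['cx']],[0,c['fy'],c['cy']],[0,0,1.]]),np.array(c['dist_coeffs'],float)
def ray(c,uv):
    K,D=KD(c); p=cv2.undistortPoints(np.array(uv,float).reshape(-1,1,2),K,D).reshape(-1,2)
    R=cv2.Rodrigues(np.array(c['rvec'],float))[0]; t=np.array(c['tvec'],float).ravel()
    return -R.T@t, np.c_[p,np.ones(len(p))]@R
def onz(c,uv,z):
    o,d=ray(c,uv); return o+d*((z-o[2])/d[:,2])[:,None]
def proj(c,P):
    K,D=KD(c); return cv2.projectPoints(np.array(P,float).reshape(-1,1,3),np.array(c['rvec'],float),np.array(c['tvec'],float),K,D)[0].reshape(-1,2)
E
python3 - <<'E'
from h import *
print(r.sense(),r.tip_reach)
ims=[grab(n,n+'0.png')[0] for n in('scene','wrist','side')]
E
```

```text
{'clock': 0.0, 'qpos': array([-2.40047281e-03,  3.53642675e-01,  1.63410319e+00,  6.20837172e-06,
        1.15521163e+00, -2.40854745e-03]), 'qvel': array([-2.87875076e-04,  2.53052740e-03, -1.66690764e-03,  7.00987567e-04,
       -1.11304984e-03,  8.86241120e-05]), 'joint_efforts': array([-2.03471049e-03, -6.05236173e+01, -3.42063046e+01, -2.62302356e-04,
        9.48130677e-03,  3.61521288e-06]), 'eef_pos': array([6.24549550e+02, 2.68830002e-03, 2.38578335e+02]), 'tcp_rot': array([-3.14022783e+00, -8.96375672e-06,  1.57080188e+00]), 'contact_force': array([-0.01916494, -0.76584421, -0.16648409]), 'wrist_torque': array([ 0.00684114,  0.03799786, -0.01442435]), 'grasp_force': 0.0, 'opening': 1.003188857318539} 8.0
```

View pics/scene0.png

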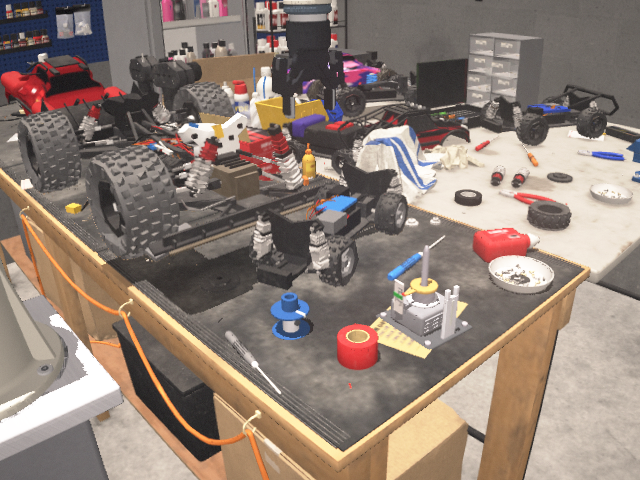

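View pics/wrist0.png

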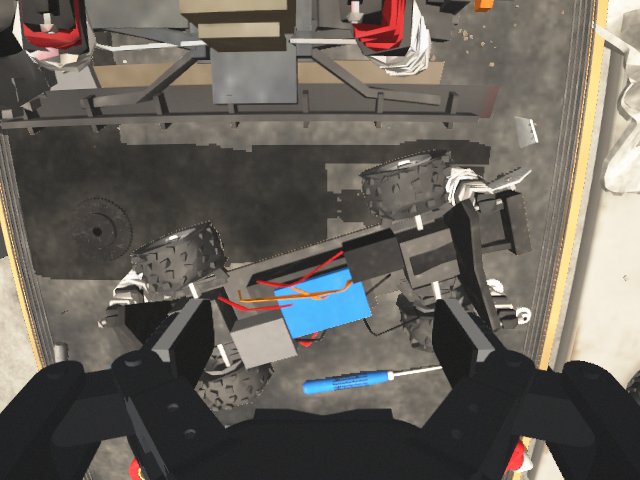

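View pics/side0.png

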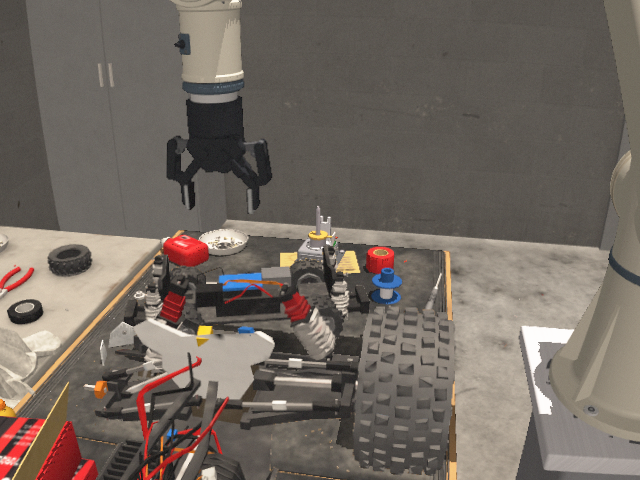

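Scene: drum boss top about (290,295), tape (358,345), spindle tip (425,247), key guide about (450,290). Wrist: gear at (97,230). Next I measure these.

```bash
python3 - <<'E'
from h import *
for n in('scene','side','wrist'):
    c=r.get_calibration(n); print(n,ray(c,[[320,240]]))
cs=r.get_calibration('scene');cd=r.get_calibration('side');cw=r.get_calibration('wrist')
def tri(a,b):
    o1,d1=ray(cs,[a]);o2,d2=ray(cd,[b]);A=np.c_[d1[0],-d2[0]];s=np.linalg.lstsq(A,o2-o1,rcond=None)[0]
    return o1+d1[0]*s[0],o2+d2[0]*s[1]
print('drum scene',onz(cs,[[290,296]],58),'side',onz(cd,[[387,270]],58))
print('tape',onz(cs,[[357,336]],38),onz(cd,[[380,252]],38))
print('tip',onz(cs,[[425,247]],126),onz(cd,[[318,208]],126),tri((425,247),(318,208)))
print('keys',onz(cs,[[446,297],[456,289]],83))
print('gear',onz(cw,[[97,230]],6))
im=cv2.imread('pics/scene0.png')
cv2.imwrite('pics/crop1.png',cv2.resize(im[230:380,240:480],None,fx=3.3,fy=3.3,interpolation=cv2.INTER_CUBIC))
E
```

```text
scene (array([ -27.20634832, -757.28547904,  469.80776032]), array([[ 0.59864498,  0.67623929, -0.42953577]]))
side (array([346.56534393, 754.72187048, 564.50477972]), array([[ 0.1566986 , -0.89385222, -0.4201334 ]]))
wrist (array([623.88522376,  70.0994777 , 373.78072422]), array([[-0.00767098, -0.2839142 , -0.95886571]]))
drum scene [[ 394.27611541 -215.01564696   58.        ]] side [[ 392.30134138 -216.65362361   58.        ]]
tape [[ 413.25342707 -328.28938659   38.        ]] [[ 413.87623658 -330.73915773   38.        ]]
tip [[ 539.54926118 -333.61015211  126.        ]] [[ 540.27246553 -325.83824968  126.        ]] (array([ 541.98184605, -331.79168544,  124.52433475]), array([ 541.29979661, -331.5690302 ,  123.67437776]))
keys [[ 513.04471997 -393.08038002   83.        ]
 [ 539.39080603 -390.13847353   83.        ]]
gear [[387.68640456 -28.2506361    6.        ]]
```

View pics/crop1.png

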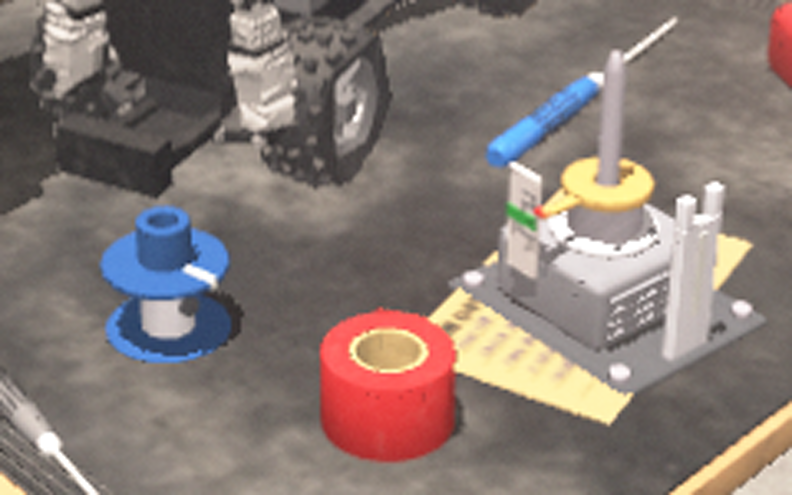

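```bash
python3 - <<'E'
from h import *
cs=r.get_calibration('scene')
f=lambda x,y:(240+x/3.3,230+y/3.3)
d=onz(cs,[f(163,216)],58)[0];m=onz(cs,[f(214,285)],38)[0]
k=onz(cs,[f(685,199),f(713,185)],83); t=onz(cs,[f(615,54)],126)[0]
print(d,m,np.hypot(*(m-d)[:2]),np.degrees(np.arctan2(*(m-d)[1::-1])))
print(k,t,k.mean(0)-t,np.linalg.norm((k.mean(0)-t)[:2]),np.degrees(np.arctan2(*(k.mean(0)-t)[1::-1])))
# foot bolts height ~6
b=onz(cs,[f(474,278),f(620,371),f(741,308)],8);print(b)
print('truck',onz(cs,[f(160,185),f(60,145)],40), onz(cs,[f(340,180)],0))
print(r.tip_reach)
E
```

```text
[ 394.60413451 -213.27560485   58.        ] [ 394.86559151 -245.21023352   38.        ] 31.9356989602932 -89.53091523755329
[[ 528.53202158 -384.15775263   83.        ]
 [ 545.91443935 -385.5369448    83.        ]] [ 542.45207262 -333.69073176  126.        ] [ -5.22884215 -51.15661696 -43.        ] 51.42314895625847 -95.83607329880735
[[ 511.84678398 -286.91519952    8.        ]
 [ 502.38840069 -377.76991211    8.        ]
 [ 577.25982498 -386.21969282    8.        ]]
truck [[ 429.49895139 -167.2590223    40.        ]
 [ 419.14564514 -104.53012168   40.        ]] [[ 539.9374366  -171.42026118    0.        ]]
8.0
```

Request:
{"method": "carry_out", "body": {"targets": [{"dp": [-15,-10,-3]},{"dp": [-45,-32,-8]},{"dp": [-80,-58,-15]},{"dp": [-115,-84,-20]},{"dp": [-150,-110,-20]},{"dp": [-185,-135,-20]},{"dp": [-215,-160,-20]},{"dp": [-240,-180,-20]},{"dp": [-255,-190,-20]},{"dp": [-260,-195,-20]},{"dp": [-260,-195,-20]},{"dp": [-260,-195,-20]}]}}

```text
schema error: expected keys dp, yaw
```

```bash
python3 - <<'E'
from h import *
s=r.sense();print(s['eef_pos'],s['tcp_rot'],s['qpos'])
im,c=grab('wrist','w1.png')
print(ray(c,[[320,240]]))
print(proj(c,[[394.6,-213.3,58],[394.9,-241,38],[542,-333,126],[537,-384,83]]))
E
```

```text
[ 6.24629765e+02 -1.32318936e-03  2.38733849e+02] [-3.14049662e+00 -4.28129158e-06  1.57079893e+00] [-2.40442364e-03  3.53485774e-01  1.63396880e+00  1.79594454e-06
  1.15523413e+00 -2.40775084e-03]
(array([623.88522376,  70.0994777 , 373.78072422]), array([[-0.00767098, -0.2839142 , -0.95886571]]))
[[107.85702884 410.24750569]
 [121.80769269 417.70877674]
 [240.70039542 555.59823289]
 [247.17393359 545.74540868]]
```

View pics/w1.png

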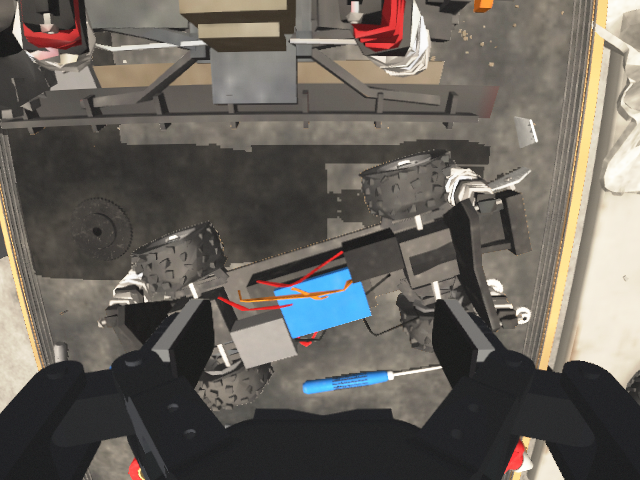

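The call was refused because yaw is needed in every row, so the picture is unchanged. I'll resend it.

Request:
{"method": "carry_out", "body": {"targets": [{"dp": [-15,-10,-3],"yaw": 0},{"dp": [-45,-32,-8],"yaw": 0},{"dp": [-80,-58,-15],"yaw": 0},{"dp": [-115,-84,-20],"yaw": 0},{"dp": [-150,-110,-20],"yaw": 0},{"dp": [-185,-135,-20],"yaw": 0},{"dp": [-215,-160,-20],"yaw": 0},{"dp": [-240,-180,-20],"yaw": 0},{"dp": [-255,-190,-20],"yaw": 0},{"dp": [-260,-195,-20],"yaw": 0},{"dp": [-260,-195,-20],"yaw": 0},{"dp": [-260,-195,-20],"yaw": 0}]}}

```text
clock: 1.7
eef_pos: [430.5, -259.4, 259.3]
tcp_rot: [3.141, -0.0, 1.571]
contact_force: [-0.8, 0.3, -0.0]
opening: 1.001
grasp_force: 0.0
```

```bash
python3 - <<'E'
from h import *
s=r.sense();print(s['eef_pos'],s['tcp_rot'],s['qpos'])
im,c=grab('wrist','w2.png')
print(ray(c,[[320,240]]))
print(proj(c,[[394.6,-213.3,58],[394.9,-241,38],[542,-333,126],[537,-384,83]]))
E
```

```text
[ 430.47599664 -259.42846879  259.25032773] [ 3.14147535e+00 -2.61569298e-04  1.57148236e+00] [-5.45543218e-01  1.40805389e-01  1.86776070e+00  3.14057166e-04
  1.13306222e+00 -5.46362361e-01]
(array([ 429.5028732 , -189.37213641,  394.31310056]), array([[-0.00634747, -0.2836946 , -0.95894037]]))
[[282.97008923 157.84139732]
 [286.14571933 185.80764102]
 [461.93656998 316.68010693]
 [434.85407438 343.15887646]]
```

View pics/w2.png

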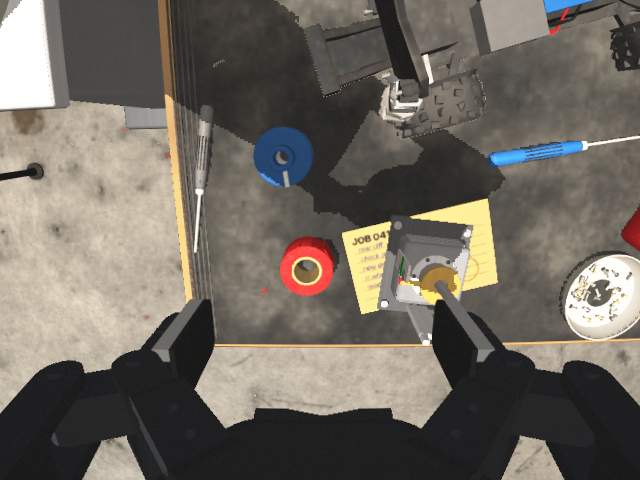

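The wrist view shows the drum at about (283,157) with its mark end near (287,186). The tape is at (307,267), the winch collar at (438,280), and the truck bumper near (340,70). Next I refine the drum's centre and mark, and the winch heading.

```bash
python3 - <<'E'
from h import *
im=cv2.imread('pics/w2.png');c=r.get_calibration('wrist')
hsv=cv2.cvtColor(im,cv2.COLOR_BGR2HSV)
m=cv2.inRange(hsv,(100,120,40),(125,255,255));m[:,:230]=0;m[:,330:]=0;m[:110]=0;m[210:]=0
p=np.argwhere(m)[:,::-1]
h=cv2.convexHull(p.astype(np.int32)).reshape(-1,2)
(w)=onz(c,h,38);(x,y),R=cv2.minEnclosingCircle(w[:,:2].astype(np.float32));print('flange',x,y,R)
e=cv2.fitEllipse(h.astype(np.float32));print(e,onz(c,[e[0]],38))
b=cv2.inRange(hsv,(0,0,120),(180,90,255));b[:,:270]=0;b[:,305:]=0;b[:165]=0;b[195:]=0
q=np.argwhere(b)[:,::-1];W=onz(c,q,38);print(len(q),q.min(0),q.max(0));r_=np.hypot(W[:,0]-x,W[:,1]-y);W=W[r_<31]
print('mark mean',W.mean(0),np.degrees(np.arctan2(W[:,1].mean()-y,W[:,0].mean()-x)))
print('gap boss top',onz(c,[[283,157]],58))
print('bolts',onz(c,[[398,222],[467,233],[384,303],[425,339]],8))
print('truck',onz(c,[[325,95],[340,90],[392,118],[410,90]],60))
E
```

```text
flange 392.98876953125 -213.3755340576172 28.139493942260742
((282.9787902832031, 155.6549530029297), (59.10469055175781, 59.68571472167969), 17.2037410736084) [[ 392.57713061 -212.68626592   38.        ]]
89 [270 171] [289 187]
mark mean [ 394.2040627  -234.63703525   38.        ] -86.72857129708731
gap boss top [[ 394.64120953 -212.54549095   58.        ]]
bolts [[ 509.84286702 -283.53409418    8.        ]
 [ 585.81644119 -295.4718993     8.        ]
 [ 499.53653489 -378.02838272    8.        ]
 [ 550.59467443 -425.03902617    8.        ]]
truck [[ 431.50390804 -160.58766544   60.        ]
 [ 444.12292255 -156.5041555    60.        ]
 [ 489.03683509 -179.02751876   60.        ]
 [ 503.36115612 -155.88248914   60.        ]]
```

```bash
python3 - <<'E'
import cv2
im=cv2.imread('pics/w2.png');cv2.imwrite('pics/w2c.png',cv2.resize(im[60:350,230:510],None,fx=2,fy=2,interpolation=cv2.INTER_CUBIC))
E
```

```text
(no output)
```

View pics/w2c.png

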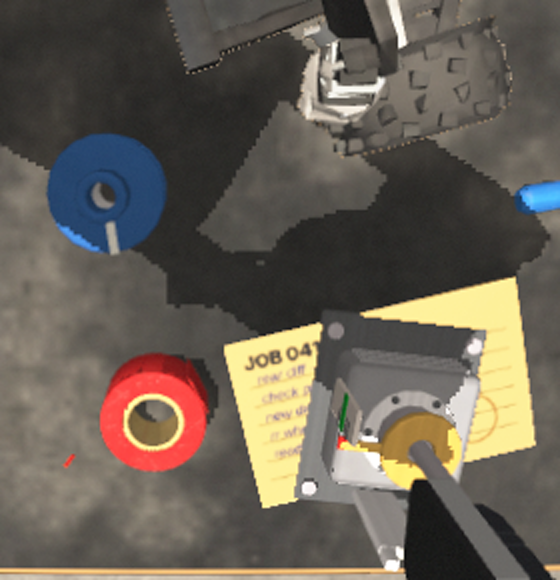

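Request:
{"method": "carry_out", "body": {"targets": [{"dp": [12,-9,8],"yaw": 0},{"dp": [30,-24,30],"yaw": 0},{"dp": [43,-34,60],"yaw": 0},{"dp": [46,-37,95],"yaw": 0},{"dp": [46,-37,125],"yaw": 0},{"dp": [46,-37,150],"yaw": 0},{"dp": [46,-37,170],"yaw": 0},{"dp": [46,-37,185],"yaw": 0},{"dp": [46,-37,196],"yaw": 0},{"dp": [46,-37,205],"yaw": 0},{"dp": [46,-37,210],"yaw": 0},{"dp": [46,-37,210],"yaw": 0}], "fingers": 0.2}}

```text
clock: 3.25
eef_pos: [392.9, -214.0, 49.2]
tcp_rot: [-3.141, -0.0, 1.571]
contact_force: [-0.6, 0.3, -0.4]
opening: 0.598
grasp_force: 0.0
```

Request:
{"method": "carry_out", "body": {"targets": [{"dp": [0,0,0],"yaw": 0},{"dp": [0,0,0],"yaw": 0},{"dp": [0,0,0],"yaw": 0},{"dp": [0,0,0],"yaw": 0},{"dp": [0,0,0],"yaw": 0},{"dp": [0,0,0],"yaw": 0},{"dp": [0,0,0],"yaw": 0}], "fingers": -1, "grip_force": 40}}

```text
clock: 4.12
eef_pos: [393.2, -214.1, 49.7]
tcp_rot: [3.141, 0.0, 1.571]
contact_force: [-0.9, 0.3, 6.3]
opening: 0.255
grasp_force: 39.2
```

```bash
python3 - <<'E'
from h import *
s=r.sense();print(s['eef_pos'],s['opening'],s['grasp_force'],s['contact_force'],r.tip_reach)
im,c=grab('wrist','w3.png')
E
```

```text
[ 393.24816188 -214.1264601    49.6811976 ] 0.25545203538731515 39.224873296916485 [-0.86144746  0.30130275  6.26858529] 8.0
```

View pics/w3.png

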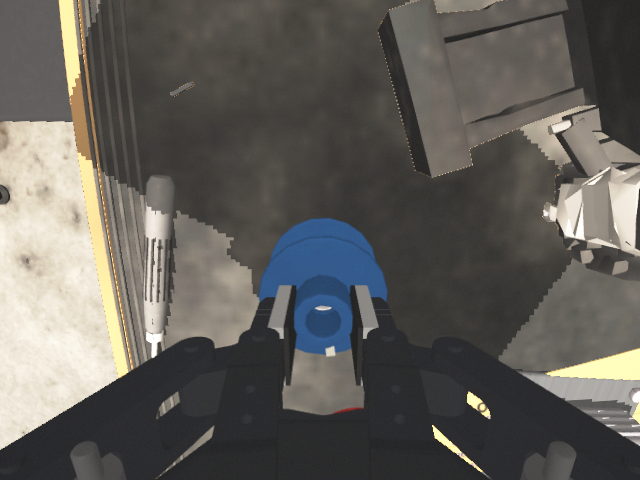

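The drum is gripped by the boss, with the boss top at about (323,320) and the mark end at (330,352). I'll lift it.

Request:
{"method": "carry_out", "body": {"targets": [{"dp": [0,0,-5],"yaw": 0},{"dp": [0,0,-15],"yaw": 0},{"dp": [0,0,-35],"yaw": 0},{"dp": [0,0,-60],"yaw": 0},{"dp": [0,0,-90],"yaw": 0},{"dp": [0,0,-120],"yaw": 0},{"dp": [0,0,-145],"yaw": 0},{"dp": [0,0,-160],"yaw": 0},{"dp": [0,0,-165],"yaw": 0},{"dp": [0,0,-165],"yaw": 0}]}}

```text
clock: 5.42
eef_pos: [392.8, -213.9, 214.0]
tcp_rot: [-3.141, -0.0, 1.571]
contact_force: [0.1, -0.7, -1.3]
opening: 0.259
grasp_force: 39.4
```

Request:
{"method": "carry_out", "body": {"targets": [{"dp": [-10,6,0],"yaw": 1},{"dp": [-30,20,0],"yaw": 3},{"dp": [-55,40,0],"yaw": 5},{"dp": [-80,62,0],"yaw": 7},{"dp": [-105,85,0],"yaw": 9},{"dp": [-130,105,0],"yaw": 11},{"dp": [-155,125,0],"yaw": 11},{"dp": [-175,138,0],"yaw": 11},{"dp": [-190,145,0],"yaw": 11},{"dp": [-196,148,0],"yaw": 11},{"dp": [-196,148,0],"yaw": 11},{"dp": [-196,148,0],"yaw": 11}]}}

```text
clock: 6.92
eef_pos: [540.6, -409.4, 214.3]
tcp_rot: [-3.141, -0.0, 1.379]
contact_force: [-0.1, 1.8, -1.4]
opening: 0.258
grasp_force: 39.4
```

```bash
python3 - <<'E'
from h import *
s=r.sense();print(s['eef_pos'],s['tcp_rot'],s['opening'],s['grasp_force'],s['contact_force'])
im,c=grab('wrist','w4.png')
print(proj(c,[[541.5,-332,126]]),proj(c,[s['eef_pos']+[0,0,9]]))
E
```

```text
[ 540.63208834 -409.4292404   214.26844958] [-3.14116017e+00 -3.28472032e-04  1.37892700e+00] 0.2575779451561408 39.388423673808575 [-0.05521865  1.79111251 -1.4248806 ]
[[299.6902984 118.7310745]] [[324.42427534 323.15861186]]
```

View pics/w4.png

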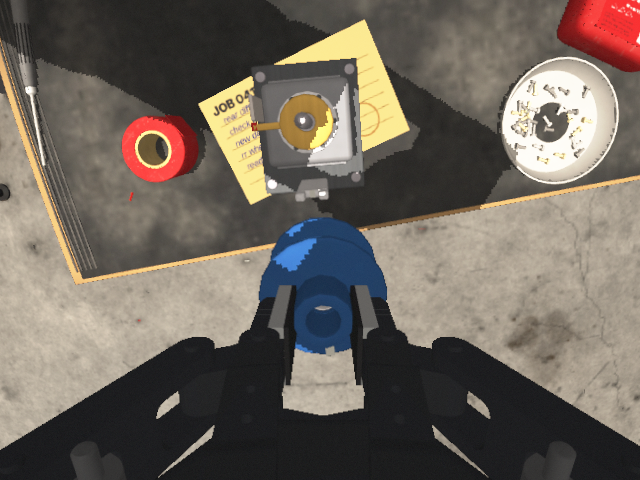

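The tip is at about (302,119), the key guide at about (313,190), the boss top at (323,320), and the mark end at (331,352).

```bash
python3 - <<'E'
from h import *
s=r.sense();e=s['eef_pos'];yaw=s['tcp_rot'][2]
X=np.array([np.cos(yaw),np.sin(yaw)]);Y=np.array([np.sin(yaw),-np.cos(yaw)])
T=lambda P:np.c_[(P[:,:2]-e[:2])@X,(P[:,:2]-e[:2])@Y]
c=r.get_calibration('wrist');im=cv2.imread('pics/w4.png')
g=cv2.cvtColor(im,cv2.COLOR_BGR2GRAY)
h=cv2.cvtColor(im,cv2.COLOR_BGR2HSV)
low=cv2.inRange(h,(0,0,0),(180,80,255))[105:135,288:318]
n,l,st,ce=cv2.connectedComponentsWithStats(low);print([(st[i],ce[i]+[288,105]) for i in range(1,n)])
z=e[2]
print('boss',T(onz(c,[[323,320]],z+9)),'markend',T(onz(c,[[331,354]],z-11)))
t=onz(c,[[302.3,119]],126);print('tip',t,T(t))
k=onz(c,[[301,195],[326,190]],83);print('key',k,T(k))
print('bolts',onz(c,[[260,76],[349,69],[272,184],[356,178]],8))
w=cv2.inRange(h,(0,0,215),(180,40,255));q=np.argwhere(w[320:365,315:345])[:,::-1]+[315,320]
n,l,st,ce=cv2.connectedComponentsWithStats(w[335:365,315:345]);print([(st[i]+[315,335,0,0,0],ce[i]+[315,335]) for i in range(1,n)])
E
```

```text
[(array([  6,   7,  21,  19, 303], dtype=int32), array([304.43234323, 121.10561056]))]
boss [[ 1.32126131 -0.53647905]] markend [[-26.68556453   3.10445344]]
tip [[ 543.01501557 -332.43781241  126.        ]] [[ 75.99803055 -12.40787045]]
key [[ 529.4786677  -382.0645142    83.        ]
 [ 547.74726173 -381.92703939   83.        ]] [[ 24.7010816  -16.23739684]
 [ 28.31796769   1.67010333]]
bolts [[ 509.23171114 -286.04710692    8.        ]
 [ 584.89432807 -295.11880005    8.        ]
 [ 498.83777601 -378.7288956     8.        ]
 [ 574.98727933 -387.9054074     8.        ]]
[]
```

```bash
python3 - <<'E'
from h import *
c=r.get_calibration('wrist');im=cv2.imread('pics/w4.png');h=cv2.cvtColor(im,cv2.COLOR_BGR2HSV)
m=cv2.inRange(h,(15,130,60),(35,255,255));m[:85]=0;m[160:]=0;m[:,:277]=0;m[:,340:]=0
q=np.argwhere(m)[:,::-1];hl=cv2.convexHull(q.astype(np.int32)).reshape(-1,2)
W=onz(c,hl,66);print(cv2.minEnclosingCircle(W[:,:2].astype(np.float32)),hl.min(0),hl.max(0))
print('proj',proj(c,[[543,-332.4,z] for z in(126,118,66)]))
print(cv2.cvtColor(im,cv2.COLOR_BGR2GRAY)[108:134,290:318])
E
```

```text
((541.4794311523438, -333.4076232910156), 20.67254638671875) [277  94] [333 149]
proj [[302.26098882 118.93824077]
 [302.97252935 119.31939356]
 [306.61414025 121.27136006]]
[[131 131 129 131 131 132 132 131 133 134 135 132 133 130 132 132 132 131
  128 128 128 128 131 134 136 137 136 134]
 [132 130 129 130 132 131 132 132 133 133 134 131 130 128 131 129 131 130
  129 128 127 129 132 133 135 137 135 133]
 [130 130 128 130 133 133 132 130 131 133 135 132 131 129 127 128 129 128
  127 125 126 128 129 131 134 136 134 134]
 [131 131 129 130 130 132 131 131 131 132 130 121 122 122 122 122 123 121
  124 124 124 126 129 132 133 136 135 133]
 [129 131 129 129 130 129 129 127 122 121 113 103 105 108 108 106 104 107
  108 112 120 122 127 130 133 135 135 133]
 [130 131 130 129 129 130 128 117 107 104 100 100 100 101  97  95  94 106
  110 106 105 117 124 128 131 135 134 133]
 [131 132 130 131 129 125 115 105 102 103 106 105 104 102 102 101 102 107
  121 123 115 111 116 127 130 133 134 132]
 [132 129 128 129 127 117 102 102 104 107 110 108 109 105 108 112 106 103
  107 119 125 125 112 116 128 133
[... 1416 characters left out ...]
133 131 130 130 128 132 132 129 118 103  95  90  91  95  91  85  84  83
  101 109 125 135 124 120 123 132 135 135]
 [132 133 130 128 130 130 132 131 129 121 111 121 126 121 120 120 120 129
  135 136 137 126 117 124 130 133 138 136]
 [133 129 130 130 128 129 133 133 133 130 125 115 114 127 136 135 134 136
  136 126 114 118 122 127 132 134 135 235]
 [132 130 131 129 130 131 132 133 132 133 133 132 127 116 113 111 114 113
  115 117 123 126 127 131 133 133 235 242]
 [131 130 130 129 129 130 130 132 132 133 133 134 135 134 130 129 128 129
  131 131 128 129 129 132 131 133 235 242]
 [130 131 128 129 128 129 131 131 133 133 134 137 138 135 133 131 133 133
  133 134 132 131 130 130 131 132 235 242]]
```

Request:
{"method": "carry_out", "body": {"targets": [{"dp": [8,-1,0],"yaw": 0},{"dp": [22,-4,0],"yaw": 0},{"dp": [40,-7,0],"yaw": 0},{"dp": [57,-9,4],"yaw": 0},{"dp": [68,-11,12],"yaw": 0},{"dp": [74,-12,20],"yaw": 0},{"dp": [74,-12,28],"yaw": 0},{"dp": [74,-12,30],"yaw": 0},{"dp": [74,-12,30],"yaw": 0},{"dp": [74,-12,30],"yaw": 0}]}}

```text
clock: 8.22
eef_pos: [543.5, -335.5, 184.5]
tcp_rot: [3.141, 0.0, 1.378]
contact_force: [0.2, 0.2, -1.5]
opening: 0.254
grasp_force: 39.4
```

```bash
python3 - <<'E'
from h import *
s=r.sense();print(s['eef_pos'],s['tcp_rot'],s['contact_force'])
a,cs=grab('scene');b,cd=grab('side');
e=s['eef_pos'];print(proj(cs,[e,[542.7,-333.4,126]]),proj(cd,[e,[542.7,-333.4,126]]))
A=cv2.resize(a[180:300,370:490],(480,480),interpolation=cv2.INTER_CUBIC);x,y=proj(cd,[e])[0].astype(int)
B=cv2.resize(b[y-30:y+90,x-60:x+60],(480,480),interpolation=cv2.INTER_CUBIC)
s2=np.hstack([A,B])[:,:,::-1];cv2.imwrite('pics/ab.png',cv2.resize(s2,(800,400)));print('side origin',x-60,y-30)
np.save('a.npy',a);np.save('b.npy',b)
E
```

```text
[ 543.47778186 -335.50122998  184.50478973] [3.14113476e+00 2.10250544e-04 1.37842949e+00] [ 0.18084226  0.23386948 -1.54326565]
[[430.47381121 207.01862773]
 [426.30919189 246.24157311]] [[317.33691274 178.28721042]
 [317.47352337 206.53053721]]
side origin 257 148
```

View pics/ab.png

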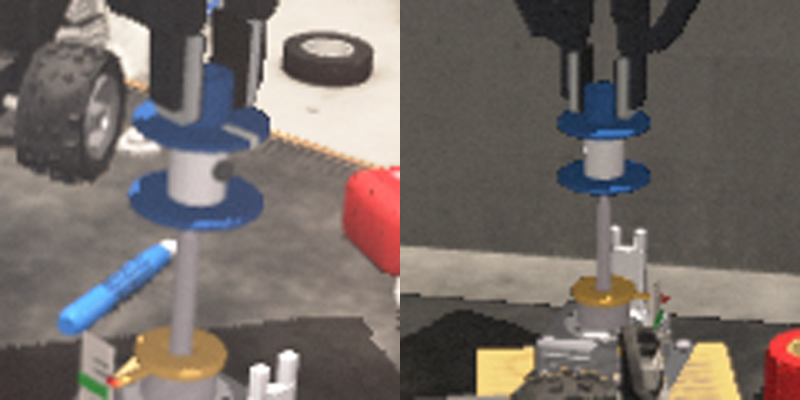

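```bash
python3 - <<'E'
from h import *
e=r.sense()['eef_pos']
def col(n,rng,roi):
    im=np.load(n);h=cv2.cvtColor(im,cv2.COLOR_RGB2HSV);m=cv2.inRange(h,*rng);x0,y0,x1,y1=roi
    return m[y0:y1,x0:x1],x0,y0
blue=((100,120,30),(125,255,255))
res={}
for n,cn,roi,rows in(('a.npy','scene',(405,195,455,252),range(254,280,4)),('b.npy','side',(300,165,335,210),range(212,230,4))):
    c=r.get_calibration(cn);m,x0,y0=col(n,blue,roi)
    ys,xs=np.nonzero(m);w=[(y+y0,xs[ys==y].min()+x0,xs[ys==y].max()+x0) for y in np.unique(ys)]
    print(cn,[tuple(map(int,t)) for t in w if t[2]-t[1]>20])
    g=cv2.cvtColor(np.load(n),cv2.COLOR_RGB2GRAY)
    xc=420 if cn=='scene' else 312
    for y in rows: print(y,list(g[y,xc:xc+14]))
    print('axis pred',[tuple(proj(c,[[e[0],e[1],z]])[0].round(1)) for z in(136,170,110,90)], 'per-mm x,y',(proj(c,[[e[0]+5,e[1],136],[e[0],e[1]+5,136]])-proj(c,[[e[0],e[1],136]]))/5)
E
```

```text
scene [(211, 413, 436), (212, 411, 434), (213, 411, 436), (214, 410, 436), (215, 410, 434), (216, 412, 436), (245, 416, 441), (246, 418, 442)]
254 [np.uint8(242), np.uint8(253), np.uint8(239), np.uint8(137), np.uint8(145), np.uint8(149), np.uint8(153), np.uint8(151), np.uint8(151), np.uint8(140), np.uint8(133), np.uint8(133), np.uint8(131), np.uint8(130)]
258 [np.uint8(84), np.uint8(100), np.uint8(122), np.uint8(130), np.uint8(145), np.uint8(149), np.uint8(154), np.uint8(155), np.uint8(144), np.uint8(138), np.uint8(136), np.uint8(136), np.uint8(132), np.uint8(123)]
262 [np.uint8(141), np.uint8(144), np.uint8(135), np.uint8(139), np.uint8(145), np.uint8(150), np.uint8(152), np.uint8(153), np.uint8(144), np.uint8(134), np.uint8(137), np.uint8(139), np.uint8(138), np.uint8(138)]
266 [np.uint8(127), np.uint8(126), np.uint8(129), np.uint8(140), np.uint8(148), np.uint8(150), np.uint8(152), np.uint8(151), np.uint8(136), np.uint8(120), np.uint8(120), np.uint8(114), np.uint8(117), np.uint8(120)]
270 [np.uint8(127), np.uint8(125), np.uint8(132), np.uint8(144), np.uint8(151), np.uint8(151), np.
[... 1606 characters left out ...]
nt8(105), np.uint8(83), np.uint8(82)]
224 [np.uint8(86), np.uint8(84), np.uint8(85), np.uint8(87), np.uint8(114), np.uint8(124), np.uint8(127), np.uint8(123), np.uint8(144), np.uint8(157), np.uint8(162), np.uint8(160), np.uint8(162), np.uint8(162)]
228 [np.uint8(165), np.uint8(164), np.uint8(163), np.uint8(159), np.uint8(127), np.uint8(124), np.uint8(129), np.uint8(119), np.uint8(144), np.uint8(159), np.uint8(164), np.uint8(165), np.uint8(162), np.uint8(163)]
axis pred [(np.float64(317.3), np.float64(201.5)), (np.float64(317.3), np.float64(185.3)), (np.float64(317.3), np.float64(213.6)), (np.float64(317.2), np.float64(222.8))] per-mm x,y [[-0.49503558 -0.03340757]
 [-0.09019475  0.17934392]]
```

```bash
python3 - <<'E'
from h import *
a=np.load('a.npy').astype(int);d=a[:,:,2]-a[:,:,0]
for y in range(234,250,2):
    x=np.nonzero(d[y,400:460]>40)[0]+400; print(y,x.min(),x.max()) if len(x) else 0
for y in range(210,222,2):
    x=np.nonzero(d[y,400:460]>40)[0]+400; print(y,x.min(),x.max())
print(a[226:236:3,415:445].sum(2)//3)
E
```

```text
234 410 442
236 409 445
238 408 447
240 410 448
242 411 447
244 413 446
246 417 443
248 424 438
210 413 438
212 411 445
214 410 448
216 410 450
218 411 450
220 413 449
[[158 150 140 125 121 131 147 164 177 181 185 191 190 183 184 186 181 171
  172 166 173 177 168 135 119 120 123 125 126 119]
 [126 129 129 132 128 131 152 168 176 183 186 194 200 201 205 207 207 207
  195 152  99  84  85  87  90 103 113 111 113 110]
 [ 86  78  84  78  78 123 160 169 181 186 189 196 199 203 203 205 205 205
  162  98  84  89  87  81  89  99 101 108 113 110]
 [ 80  82  82  85  85 124 160 174 185 187 191 195 202 202 204 206 205 205
  202 195 191 175 135  97  82  85  84  83  82  84]]
```

Request:
{"method": "carry_out", "body": {"targets": [{"dp": [1.5,-0.3,0],"yaw": 0},{"dp": [1.5,-0.3,4],"yaw": 0},{"dp": [1.5,-0.3,8],"yaw": 0},{"dp": [1.5,-0.3,11],"yaw": 0},{"dp": [1.5,-0.3,14],"yaw": 0},{"dp": [1.5,-0.3,16],"yaw": 0},{"dp": [1.5,-0.3,16],"yaw": 0}]}}

```text
clock: 9.2
eef_pos: [543.3, -333.5, 168.1]
tcp_rot: [-3.141, -0.0, 1.379]
contact_force: [0.3, 0.1, -2.2]
opening: 0.26
grasp_force: 39.4
```

Request:
{"method": "carry_out", "body": {"targets": [{"dp": [0,0,3],"yaw": 0},{"dp": [0,0,6],"yaw": 0},{"dp": [0,0,9],"yaw": 0},{"dp": [0,0,12],"yaw": 0},{"dp": [0,0,12],"yaw": 0}]}}

```text
clock: 9.82
eef_pos: [543.2, -333.5, 155.9]
tcp_rot: [-3.141, -0.0, 1.379]
contact_force: [-0.2, -0.3, -1.5]
opening: 0.257
grasp_force: 39.4
```

Request:
{"method": "carry_out", "body": {"targets": [{"dp": [0,0,4],"yaw": 0},{"dp": [0,0,9],"yaw": 0},{"dp": [0,0,14],"yaw": 0},{"dp": [0,0,19],"yaw": 0},{"dp": [0,0,24],"yaw": 0},{"dp": [0,0,29],"yaw": 0},{"dp": [0,0,33],"yaw": 0},{"dp": [0,0,36],"yaw": 0},{"dp": [0,0,36],"yaw": 0}]}}

```text
clock: 10.95
eef_pos: [543.2, -333.5, 120.0]
tcp_rot: [-3.141, -0.0, 1.379]
contact_force: [-0.1, -0.6, -2.3]
opening: 0.265
grasp_force: 39.4
```

Request:
{"method": "carry_out", "body": {"targets": [{"dp": [0,0,2],"yaw": 0},{"dp": [0,0,4],"yaw": 0},{"dp": [0,0,6],"yaw": 0},{"dp": [0,0,8],"yaw": 0},{"dp": [0,0,8],"yaw": 0},{"dp": [0,0,8],"yaw": 0}]}}

```text
clock: 11.7
eef_pos: [543.4, -333.6, 112.5]
tcp_rot: [3.141, 0.0, 1.379]
contact_force: [-2.0, 1.2, 4.5]
opening: 0.258
grasp_force: 39.9
```

Request:
{"method": "carry_out", "body": {"targets": [{"dp": [0,0,1.5],"yaw": 0},{"dp": [0,0,3],"yaw": 0},{"dp": [0,0,4],"yaw": 0},{"dp": [0,0,4],"yaw": 0},{"dp": [0,0,4],"yaw": 0}]}}

```text
clock: 12.32
eef_pos: [543.5, -333.6, 108.7]
tcp_rot: [3.141, 0.0, 1.379]
contact_force: [-2.3, 1.8, 8.9]
opening: 0.257
grasp_force: 40.2
```

```bash
python3 - <<'E'
from h import *
for n in('scene','side','wrist'):
    im,c=grab(n,n+'9.png')
s=r.sense();e=s['eef_pos'];print(e,s['contact_force'])
a=cv2.imread('pics/scene9.png');h=cv2.cvtColor(a,cv2.COLOR_BGR2HSV)
c=r.get_calibration('scene')
d=a[:,:,0].astype(int)-a[:,:,2]
for y in range(276,296,3):
    x=np.nonzero(d[y,395:462]>40)[0]+395; print(y,x.min(),x.max()) if len(x) else 0
print('pred',proj(c,[[e[0],e[1],58],[e[0],e[1],96]]))
x,y=proj(c,[[505,-330,60]])[0].astype(int)
W=cv2.imread('pics/wrist9.png')
P=[cv2.resize(a[230:330,370:470],(400,400),interpolation=cv2.INTER_CUBIC),cv2.resize(W[190:390,220:420],(400,400))]
cv2.imwrite('pics/fin.png',np.hstack(P))
E
```

```text
[ 543.47046037 -333.64158957  108.74586975] [-2.00466477  1.20864388  7.79216964]
276 395 398
279 411 415
282 407 439
285 406 442
288 406 442
291 408 442
294 412 439
pred [[423.83404211 288.90942234]
 [425.48453863 265.40452578]]
```

View pics/fin.png

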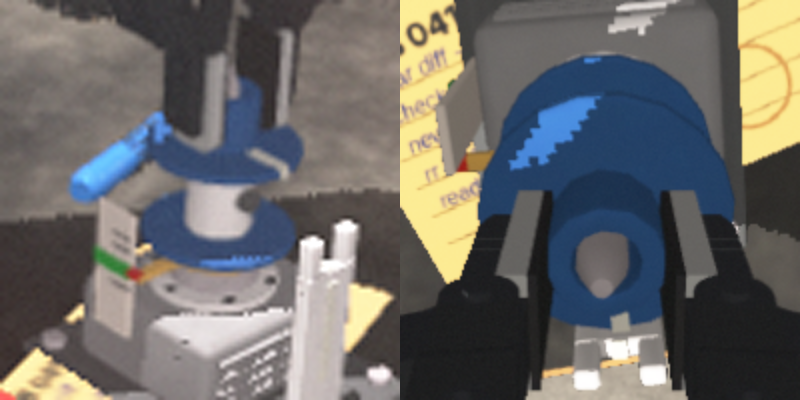

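The red pointer sits at the green band, the spindle shows in the bore, and the white mark lines up with the fork. I'll hold here.

Request:
{"method": "carry_out", "body": {"targets": [{"dp": [0,0,0],"yaw": 0},{"dp": [0,0,0],"yaw": 0},{"dp": [0,0,0],"yaw": 0},{"dp": [0,0,0],"yaw": 0},{"dp": [0,0,0],"yaw": 0},{"dp": [0,0,0],"yaw": 0},{"dp": [0,0,0],"yaw": 0},{"dp": [0,0,0],"yaw": 0},{"dp": [0,0,0],"yaw": 0},{"dp": [0,0,0],"yaw": 0},{"dp": [0,0,0],"yaw": 0},{"dp": [0,0,0],"yaw": 0}]}}

```text
clock: 13.98
eef_pos: [543.5, -333.6, 108.7]
tcp_rot: [3.141, 0.0, 1.379]
contact_force: [-1.9, 1.0, 8.0]
opening: 0.252
grasp_force: 40.2
```

Request:
{"method": "carry_out", "body": {"targets": [{"dp": [0,0,0],"yaw": 0},{"dp": [0,0,0],"yaw": 0},{"dp": [0,0,0],"yaw": 0},{"dp": [0,0,0],"yaw": 0},{"dp": [0,0,0],"yaw": 0},{"dp": [0,0,0],"yaw": 0},{"dp": [0,0,0],"yaw": 0},{"dp": [0,0,0],"yaw": 0},{"dp": [0,0,0],"yaw": 0},{"dp": [0,0,0],"yaw": 0},{"dp": [0,0,0],"yaw": 0},{"dp": [0,0,0],"yaw": 0}]}}

```text
clock: 15.48
eef_pos: [543.5, -333.7, 108.8]
tcp_rot: [3.141, 0.0, 1.379]
contact_force: [-3.0, 1.3, 7.3]
opening: 0.261
grasp_force: 40.2
```

Request:
{"method": "carry_out", "body": {"targets": [{"dp": [0,0,0],"yaw": 0},{"dp": [0,0,0],"yaw": 0},{"dp": [0,0,0],"yaw": 0},{"dp": [0,0,0],"yaw": 0}]}}

```text
clock: 15.98
eef_pos: [543.5, -333.7, 108.7]
tcp_rot: [3.141, 0.0, 1.379]
contact_force: [-2.2, 1.0, 8.0]
opening: 0.255
grasp_force: 40.2
```

```bash
python3 -c "
from rig import r
print(r.sign_off())"
```

```text
the job is handed in; nothing more can be done
None
```

I handed the job in with the drum on the spindle, white mark lined up with the key guide, and the arm still pressing at about 9–10 N (pointer in the green at the last look), after holding there for over 3 s; no verdict came back.

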